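Hang a spoked wheel on a sprung J-hook

TASK

Lift the spoked wheel out of its wooden chock by the top of its rim and hang it on the J-hook of the steel stand. The hook's height is not known exactly: feel for the top of its upturned lip with the rim, then press the sprung fork back with the rim and press the rim down behind the lip until the saddle is fully down; only then let go, so that the wheel hangs there, square to the hook and caught between lip and fork. Do it gently: do not press hard on the stand, do not drop the wheel, and leave the sanding block, the tub and the wooden offcut alone.

Things in the scene. Friction and masses are not known exactly. Their poses are not given: they have to be found in the camera images.
- wheel_hub (a point): Centre of the spoked wheel (0.36 to 0.5 kg): 236 mm across, 18 mm wide, rubber tyre on a metal rim, together 30 mm deep (inner radius 88 mm), flat sides; hub 24 mm across, 22 mm long; five spokes. x: along the axle (either way round is the same); z: up through the middle of a gap (72 degrees) between two spokes, at the top as the wheel stands.
- wheel_rim_top (a point): Middle of the rim's section at the top of the wheel, 103 mm above the hub: the rim reaches 15 mm above and below it and 9 mm to either side along the axle. Hold the rim here across its 18 mm width, with no more than its upper 13 mm between the fingers: what is lower goes over the hook and past its lip.
- chock: Fixed wooden wheel chock, 85 x 140 mm, origin under its centre, its x along the axle of the wheel standing in it. The slot is 21 mm wide; its floor is 15 mm above the bench and its cheeks end 60 mm above the bench, so the wheel must be raised 45 mm to be clear.
- stand: Fixed steel stand of the J-hook, origin on the bench straight below the hanging rim's middle. +x points from the hook's free end to its 22 mm post (centre x = 95 mm, top 285 mm above the bench): the wheel is brought over the free end in +x, axle along x, at y = 0. The hook is clamped on the post at an unknown height.
- hook_mean (a point): Point fixed to the stand, 265 mm above its origin: mean height of the unloaded saddle's top. The true height is this give or take 20 mm, to be found by feel or sight. The hook's upturned lip, a 10 mm round bar centred at x = -14 mm of the stand (-19 to -9), ends 8 mm above the unloaded saddle; the underside of the hook's arm is 18 mm below the unloaded saddle.
- saddle (a joint): Sprung saddle on the hook (x = -8 to 14 mm of the stand, 16 mm wide) on which the rim rests: 0 up, 0.005 m fully down (600 N/m, 3.3 N at the bottom, less than the wheel weighs; then rigid). Rubbing between lip and fork can hold the rim up, so it must be pressed down.
- keeper (a joint): Sprung fork: 0 free, 0.018 m fully back along +x (2 N at the start, 250 N/m, then rigid). Two upright 12 mm pins at y = -42 and 42 mm, front faces at x = 3 mm when free, tops 24 mm above the unloaded saddle; cross-bar 34 mm below it. 0.006 m when the rim hangs with its side against the lip; pressed back farther, the rim clears the lip.
- block: Brown sanding block, 71 x 100 x 25 mm, origin under its centre; leave alone.
- tub: Small tub, 72 mm across, 42 mm high, origin under its centre; leave alone.
- offcut: Pale wooden offcut, 59 x 124 x 35 mm, origin under its centre; leave alone.

How it is judged:
On the way, in this order (a step that is already met when the one before it is completed fails the run):
1. the wheel is held by the fingers, lifted clear of the chock (contact force between the fingers and wheel above 1 N and z of wheel_hub in the frame of chock above 0.178 m and contact force between wheel and chock below 0.01 N), for 0.2 s.
2. the rim, held, presses the fork back far enough to clear the lip (contact force between the fingers and wheel above 1 N and value of joint keeper above 0.0065 m and contact force between wheel and stand above 1 N), for 0.1 s.
3. the rim, still held, presses the saddle down (contact force between the fingers and wheel above 1 N and value of joint saddle above 0.0035 m), for 0.1 s.
At the end, for the whole second after the job is handed in: The wheel hangs at rest on the stand's hook, released: hub within -4 to +6 mm of the stand's origin along its x and 12 mm along y, axle within 0.12 rad of the stand's x, saddle pressed at least 3.5 mm down, keeper fork pressed back at least 3 mm by the rim (x of wheel_hub in the frame of stand between -0.004 and 0.006 m and y of wheel_hub in the frame of stand between -0.012 and 0.012 m and angle between the x axis of wheel_hub and the x axis of stand, either way round below 0.12 rad and value of joint saddle above 0.0035 m and value of joint keeper above 0.003 m and contact force between wheel and stand above 1 N and linear speed of wheel below 0.02 m/s and angular speed of wheel below 0.2 rad/s and contact force between the fingers and wheel below 0.05 N); the robot touches nothing.
It fails at once if the wheel is pressed on the stand with more than 25 N (contact force between wheel and stand above 25 N).
It fails at once if the gripper or arm pushes on the stand with more than 15 N (contact force between any of the fingers, the arm and stand above 15 N).
It fails at once if the wheel is dropped (contact force between the fingers and wheel below 0.05 N and linear speed of wheel above 0.3 m/s).
It fails at once if a bystander (sanding block, tub, offcut) is moved by more than 30 mm (distance of any of block, tub, offcut from where it was at the start of the episode above 0.03 m).
It also fails if it takes over 48 s, if anything falls off the work surface, if the arm or the gripper's body presses on something with over 40 N, if the wrist force passes 120 N, or if a joint passes its speed limit or range.

ROBOT

A 6-joint arm with a two-finger parallel gripper is mounted at the origin on a cart in front of the work surface, level with it; the furniture and walls round the work are solid. World frame = base frame: x ahead of the robot, y to its left, z up, the work surface at z = 0. Lengths are in m, angles in rad, forces in N, time in s.
With the tool pointing down it reaches from about 0.35 to 0.775 m from the base axis. Payload 5.5 kg.
Tool frame: the origin (TCP) lies at the very end of the fingers, on their centre line; the grasp point (between the pads) lies env.pinch_z behind it (env.pinch_z is the distance from the TCP to the grasp point, in m); z points along the fingers, y is the line along which they close (so a half turn about z gives the same grasp; the last joint's range is limited). The gripper opens to 85 mm and grips with 20 to 120 N. Pads are 22 mm wide; open, the fingers measure 114 mm over their backs; the gripper's body (76 mm by 85 mm) begins 54 mm behind the grasp point. The pads swing forward as they close: fully open they stand 13 mm farther back than shut.
Start: joints at [-1.314, 0.313, 0.046, 1.304, 0, 1.431], TCP at [0.222, -0.53, 0.231] pointing down, gripper open.
Joint ranges: [-2.76, 2.76], [-0.86, 1.69], [-1.03, 1.26], [-2.2, 2.34], [-1.47, 1.5], [-3.14, 3.14]. Speed limits (rad/s): [2.57, 2.57, 3.14, 3.14, 3.14, 3.14].

INTERFACE

Orientations are given as a unit quaternion [w, x, y, z].
In Python, from workcell import env, eyes gives the robot as it stands.
- The arm moves only by the shell command python3 -m jog 'ROWS' [FORCE]. ROWS is JSON, one flat list of numbers, 7 for each row, row after row: the shift along the world's x, y, z as a fraction of full scale, then the turn, a rotation vector about the world's x, y, z as a fraction of full scale, then the opening, from -1 (shut) to 1 (fully open), so that 0 is half open. A call has 1 to 12 rows; each row is the pose to reach, as a shift and turn from the pose commanded when the call began, turning the shorter way round; what a row does not reach only later rows make up. Full scale, the value 1, is 20 cm for a shift and pi rad for a turn. A row lasts 1/12 s, in which the tool goes at most 41.7 mm and 7.16 degrees, less where a joint would pass 70% of its speed; a pose out of reach is approached as far as the arm can. A call with a number of a shift or a turn outside -1 to 1 is refused whole. A call with a gripper value outside its range is refused whole. The fingers move at their own pace and stop on an object; FORCE is the grip in N (left out, the last holds). Time passes only in rows, so rows that repeat a pose let the fingers close. It gives the time, the measured TCP pose, the force, the opening and the grip force at its end, in the units of the state.
- env.get_state(): the state, without advancing time (a new reading comes with each control period).
- eyes.read_camera(name): name is "scene" or "top" or "wrist"; returns (picture, depth): 384x512x3 uint8, red, green, blue; 384x512 float32, m along the optical axis (not along the pixel's ray), 0 where there is no reading.
- eyes.calibration(name): a dict with "fx", "fy", "cx", "cy" (pixels), "R" (3x3) and "t" (3): a world point X has camera coordinates R X + t; the wrist camera has in their place "tool_from_camera" (4x4, takes a point from camera to tool coordinates, whose origin is the TCP and whose axes are the flange's). Camera axes: x right, y down, z forward; pixel columns grow to the right and rows downward; lengths in m; the calibration is good to about 2 mm. A picture is of the moment at which its call begins: read the wrist's pose just before it. calibration takes no time and is no camera call.
- env.hand_in(): hands the job in; it is judged then, once.
The state is a dict: "clock": time; "joint_pos": joint angles; "qvel": joint speeds; "tau": joint torques, N m; "tcp_pos": TCP position; "orientation": TCP orientation; "wrist_force": force on the tool from outside, world axes, zero at the start; "ft_torque": the same for the moment, N m; "finger_gap": finger opening in m; "grip_force": force on a finger pad.
Only numpy, scipy, OpenCV 4.12 (cv2) and the standard library are available. Lean on these libraries where they do the work, as an engineer would, in place of code of your own. Each camera call takes 0.05 s, during which the arm holds its last target. There are 200 camera calls.

## Working session

There is one attempt and no reset: what is moved stays moved. The work goes in short steps, Python scripts to look and compute and a shell command to move; the robot and the scene stay as the last step left them, time stands still between calls to the robot, and variables do not carry over. Pictures are saved under pics/ and viewed, at most 13 in all, crops included, and the job is handed in when it is done.

```bash
mkdir -p pics; cat > h.py <<'E'
import numpy as np,cv2
from workcell import env,eyes
def snap(n,f):
    p,d=eyes.read_camera(n); cv2.imwrite(f'pics/{f}.png',p[:,:,::-1]); np.save(f'pics/{f}.npy',d); return p,d
def cloud(n,d):
    c=eyes.calibration(n); v,u=np.mgrid[:d.shape[0],:d.shape[1]]
    P=np.stack([(u-c['cx'])/c['fx']*d,(v-c['cy'])/c['fy']*d,d],-1)
    return (P-np.array(c['t']))@np.array(c['R'])
E
python3 - <<'E'
from h import *
print(env.pinch_z,env.get_state())
for n in('scene','top'): snap(n,n)
a=cv2.imread('pics/scene.png');b=cv2.imread('pics/top.png')
for n in('scene','top'):
    c=eyes.calibration(n);print(n,-np.array(c['R']).T@np.array(c['t']),c['fx'])
E
```

```text
0.0187 {'clock': 0.0, 'joint_pos': array([-1.31362362e+00,  3.13999634e-01,  4.49522906e-02,  1.30358798e+00,
        3.92409671e-05,  1.43118909e+00]), 'qvel': array([-0.00072284, -0.00048503,  0.00034131,  0.00068508,  0.00069244,
       -0.00032824]), 'tau': array([-7.17147723e-04, -4.80624318e+01,  2.98535442e+01,  1.94134796e-02,
       -1.59345600e-04, -3.12694937e-08]), 'tcp_pos': array([ 0.22207441, -0.52982393,  0.23039839]), 'orientation': array([-9.19060392e-04,  9.80384760e-01,  1.97091035e-01, -3.44327733e-05]), 'wrist_force': array([ 0.76243115, -0.17578616, -0.06287518]), 'ft_torque': array([ 0.02677858,  0.02272351, -0.0284624 ]), 'grip_force': 0.0, 'finger_gap': 0.08545837486244319}
scene [-0.16183247 -0.5269268   1.02818124] 452.1819699908061
top [0.37223299 0.17094957 1.35396891] 382.45038433522336
```

View pics/scene.png

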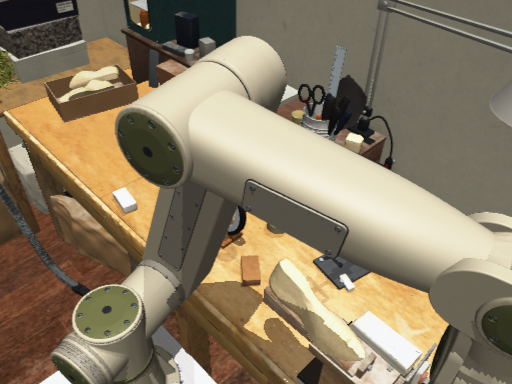

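View pics/top.png

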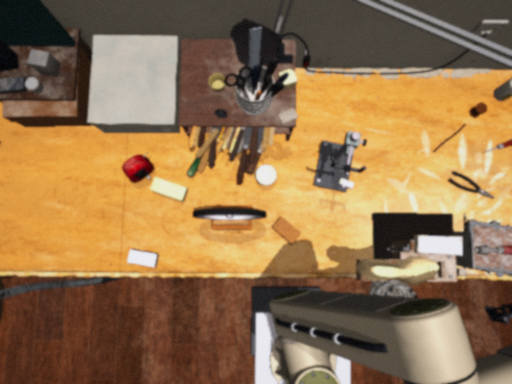

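The top view shows the wheel at about (230,213) with the chock under it. The stand is at about (340,165), the block at (286,230), the tub at (265,175) and the offcut at (168,188). I'll enlarge the wheel and stand.

```bash
python3 - <<'E'
from h import *
b=cv2.imread('pics/top.png');d=np.load('pics/top.npy')
c1=cv2.resize(b[120:210,300:390],None,fx=6,fy=6,interpolation=cv2.INTER_CUBIC)
cv2.imwrite('pics/c.png',c1)
W=cloud('top',d)
def comp(z0,z1,r0,r1,c0,c1):
    s=W[r0:r1,c0:c1].reshape(-1,3); return s[(s[:,2]>z0)&(s[:,2]<z1)]
w=comp(.15,.3,195,235,185,275); m=w.mean(0);u=np.linalg.svd((w-m)[:,:2],full_matrices=0)[2][0]
t=w[w[:,2]>w[:,2].max()-.01]
print('wheel n',len(w),m,u,'ztop',w[:,2].max(),'top pts',t.mean(0)); print('ends',w[np.argmin(w[:,1])],w[np.argmax(w[:,1])])
s=W[120:200,305:380]
for z0 in np.arange(0,.32,.02):
    k=(s[...,2]>z0)&(s[...,2]<=z0+.02)
    p=s[k]
    if k.sum(): print(round(z0,2),k.sum(),p.min(0).round(3),p.max(0).round(3),np.argwhere(k).mean(0).round(0)+[120,305])
E
```

```text
wheel n 516 [0.4770997  0.24437564 0.22463985] [ 0.01102139 -0.99993926] ztop 0.2528564940048031 top pts [0.47803946 0.24655532 0.24761278]
ends [0.47675732 0.13376141 0.15881301] [0.48407392 0.36280849 0.15852722]
0.0 3404 [ 0.545 -0.288  0.   ] [ 0.84  -0.013  0.02 ] [161. 340.]
0.02 55 [ 0.598 -0.167  0.02 ] [ 0.746 -0.054  0.037] [161. 335.]
0.04 11 [ 0.685 -0.128  0.043] [ 0.699 -0.11   0.056] [156. 336.]
0.06 14 [ 0.686 -0.128  0.061] [ 0.699 -0.11   0.079] [155. 337.]
0.08 13 [ 0.687 -0.129  0.082] [ 0.704 -0.11   0.099] [153. 339.]
0.1 14 [ 0.686 -0.129  0.1  ] [ 0.703 -0.111  0.12 ] [152. 340.]
0.12 12 [ 0.686 -0.123  0.12 ] [ 0.702 -0.111  0.14 ] [150. 341.]
0.14 13 [ 0.686 -0.119  0.14 ] [ 0.701 -0.11   0.159] [149. 342.]
0.16 9 [ 0.687 -0.118  0.162] [ 0.7   -0.111  0.18 ] [147. 343.]
0.18 1 [ 0.687 -0.115  0.187] [ 0.687 -0.115  0.187] [147. 345.]
0.22 126 [ 0.598 -0.155  0.224] [ 0.714 -0.056  0.24 ] [161. 346.]
0.24 321 [ 0.585 -0.164  0.24 ] [ 0.717 -0.057  0.26 ] [149. 351.]
0.26 73 [ 0.586 -0.148  0.26 ] [ 0.716 -0.057  0.279] [155. 350.]
0.28 63 [ 0.598 -0.147  0.28 ] [ 0.706 -0.059  0.29 ] [143. 353.]
```

View pics/c.png

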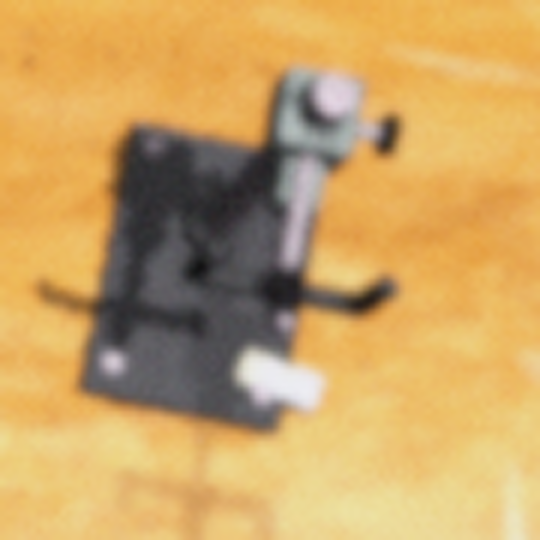

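The crop shows the post top at about crop (332,98) and the arm running down to the hook at about (285,310). The base is turned about -0.17 rad. I'll work out the post, base yaw and arm direction, and check the wrist camera mounting.

```bash
python3 - <<'E'
from h import *
c=eyes.calibration('top')
def at(u,v,z):
    r=np.array(c['R']).T@np.array([(u-c['cx'])/c['fx'],(v-c['cy'])/c['fy'],1]); o=-np.array(c['R']).T@np.array(c['t'])
    return o+r*(z-o[2])/r[2]
f=lambda x,y,z:at(300+(x+.5)/6-.5,120+(y+.5)/6-.5,z)
p=f(332,98,.285);print('post',p)
for a,b in (((135,130),(85,388)),((85,388),(272,428))):
    A,B=f(*a,.012),f(*b,.012);print(A,B,np.arctan2(*(B-A)[1::-1]),np.linalg.norm(B-A))
yaw=-.175;print('origin',p[:2]-.095*np.array([np.cos(yaw),np.sin(yaw)]))
print('lip?',f(285,320,.27), 'pin',f(385,288,.28))
print(eyes.calibration('wrist'))
d=np.load('pics/top.npy');W=cloud('top',d)
for r in range(160,186,2): print(r,W[r,338:358:2,2].round(2))
E
```

```text
post [ 0.69377106 -0.12045364  0.285     ]
[ 0.75494796 -0.07577338  0.012     ] [ 0.59720615 -0.04357487  0.012     ] 2.940237197188134 0.16099448021351254
[ 0.59720615 -0.04357487  0.012     ] [ 0.5742616  -0.15368983  0.012     ] -1.7762260139275288 0.11248002125506007
origin [ 0.60022204 -0.10391337]
lip? [ 0.58795066 -0.09882564  0.27      ] pin [ 0.60193133 -0.14439871  0.28      ]
{'fx': 319.8436697218333, 'fy': 319.8436697218333, 'cx': 251.53462717340773, 'cy': 194.1059906741749, 'tool_from_camera': array([[-4.02767225e-04, -9.52215371e-01, -3.05427118e-01,
         7.79666343e-02],
       [ 9.99999915e-01, -4.11321919e-04, -3.63429993e-05,
         1.82677177e-05],
       [-9.10225056e-05, -3.05427106e-01,  9.52215456e-01,
        -1.41787144e-01],
       [ 0.00000000e+00,  0.00000000e+00,  0.00000000e+00,
         1.00000000e+00]])}
160 [ 0.03  0.01  0.01  0.01  0.23  0.25  0.01  0.   -0.    0.01]
162 [ 0.01  0.01  0.02  0.01  0.25  0.25  0.01  0.   -0.   -0.  ]
164 [ 0.23  0.01  0.01  0.01  0.26  0.25  0.01  0.   -0.    0.  ]
166 [ 0.24  0.24  0.24  0.23  0.26  0.26  0.26 -0.   -0.   -0.  ]
168 [0.01 0.23 0.23 0.23 0.26 0.26 0.24 0.24 0.23 0.23]
170 [0.01 0.01 0.01 0.26 0.26 0.26 0.23 0.23 0.23 0.24]
172 [ 0.01  0.01  0.01  0.25  0.27  0.26  0.    0.   -0.    0.  ]
174 [ 0.01  0.01  0.01  0.25  0.26  0.01 -0.    0.    0.    0.  ]
176 [ 0.01  0.01  0.01  0.01  0.02  0.01  0.    0.   -0.   -0.  ]
178 [ 0.02  0.01  0.02  0.01  0.01  0.01 -0.   -0.   -0.   -0.  ]
180 [ 0.01  0.02  0.02  0.02  0.01 -0.    0.   -0.    0.    0.  ]
182 [ 0.01  0.02  0.02  0.02  0.01  0.01  0.02  0.02  0.   -0.  ]
184 [ 0.01  0.01  0.02  0.02  0.01  0.02  0.01  0.01 -0.   -0.  ]
```

The base edges give a stand yaw of about -0.20 and an origin near (0.601,-0.102). Next I'll look at the hook from close by, with the tool turned to the stand.

```bash
python3 -m jog '[0,0,0.5,0,0,0.1,1, 0,0,0.75,0,0,0.2,1, 1,1,0.75,0,0,0.31,1, 1,1,0.75,0,0,0.31,1, 1,1,0.75,0,0,0.31,1, 1,1,0.75,0,0,0.31,1, 1,1,0.75,0,0,0.31,1, 1,1,0.75,0,0,0.31,1, 1,1,0.75,0,0,0.31,1, 1,1,0.75,0,0,0.31,1]' && python3 -m jog '[0.94,1,0,0,0,0,1, 0.94,1,0,0,0,0,1, 0.94,1,0,0,0,0,1, 0.94,1,0,0,0,0,1, 0.94,1,0,0,0,0,1, 0.94,1,0,0,0,0,1, 0.94,1,0,0,0,0,1, 0.94,1,0,0,0,0,1, 0.94,1,0,0,0,0,1, 0.94,1,0,0,0,0,1]'
cat >> h.py <<'E'
from scipy.spatial.transform import Rotation as Ro
def wcloud(d,s):
    c=eyes.calibration('wrist'); v,u=np.mgrid[:d.shape[0],:d.shape[1]]
    P=np.stack([(u-c['cx'])/c['fx']*d,(v-c['cy'])/c['fy']*d,d],-1)
    T=np.array(c['tool_from_camera']); P=P@T[:3,:3].T+T[:3,3]
    return P@Ro.from_quat(s['orientation'],scalar_first=True).as_matrix().T+s['tcp_pos']
E
python3 - <<'E'
from h import *
s=env.get_state();p,d=snap('wrist','w1');W=wcloud(d,s);np.save('pics/w1W.npy',W);print(s['clock'],s['tcp_pos'])
print((d>0).mean()); cv2.imwrite('pics/w1b.png',cv2.resize(p[:,:,::-1],(800,600),interpolation=cv2.INTER_CUBIC))
E
```

```text
clock: 0.93
tcp_pos: [0.4263, -0.3256, 0.383]
orientation: [0.001, 0.772, 0.636, 0.001]
wrist_force: [-1.0, 0.2, -0.1]
finger_gap: 0.0854
grip_force: 0.0
clock: 1.77
tcp_pos: [0.6098, -0.1309, 0.3807]
orientation: [-0.0, 0.774, 0.633, -0.001]
wrist_force: [0.3, -0.6, 0.5]
finger_gap: 0.0855
grip_force: 0.0
1.7667 [ 0.6097698  -0.13094759  0.38073181]
0.9961039225260416
```

View pics/w1b.png

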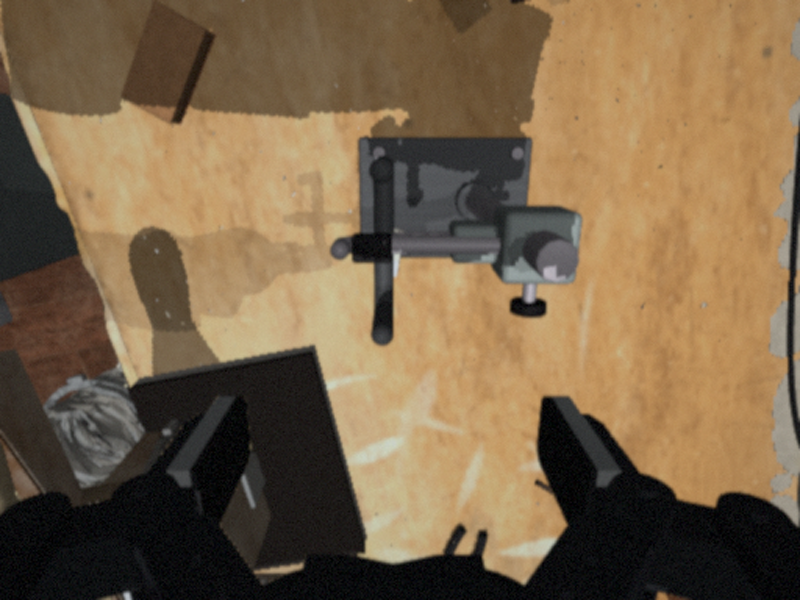

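The wrist view shows the lip tip at (340,247), saddle at (372,247), fork pin tops at (382,167) and (382,337) and post top at (555,257), in 800-wide pixels. I'll turn these into positions.

```bash
python3 - <<'E'
from h import *
W=np.load('pics/w1W.npy');k=1.5625
Q={}
for n,(x,y),r in (('lip',(341,245),4),('sad',(372,245),5),('p1',(382,165),4),('p2',(382,338),4),('post',(560,256),5)):
    u,v=int(x/k),int(y/k);r=r
    p=W[v-r:v+r+1,u-r:u+r+1].reshape(-1,3);zt=np.percentile(p[:,2],[50,80,95]);q=p[p[:,2]>zt[1]-.006]
    Q[n]=np.median(q,0);print(n,Q[n].round(4),zt.round(4),len(q))
print('yaw pins',np.arctan2(*(Q['p1']-Q['p2'])[1::-1])-np.pi/2,np.linalg.norm((Q['p1']-Q['p2'])[:2]),'yaw lip-post',np.arctan2(*(Q['post']-Q['lip'])[1::-1]),np.linalg.norm((Q['post']-Q['lip'])[:2]))
# all points in hook region above .2, histogram
# block, wheel later
E
```

```text
lip [ 0.5873 -0.0994  0.2633] [0.2617 0.2643 0.2648] 54
sad [ 0.6035 -0.1026  0.2572] [0.2572 0.2578 0.2583] 121
p1 [ 0.6177 -0.0627  0.2799] [0.2799 0.2808 0.2814] 76
p2 [ 0.5998 -0.1473  0.2804] [0.2804 0.2812 0.2818] 80
post [ 0.6937 -0.121   0.2845] [0.2845 0.2849 0.2853] 121
yaw pins -0.20834882783475628 0.08651957277556091 yaw lip-post -0.20010990434774686 0.10865471389816443
```

Everything agrees on the hook: saddle z ≈ 0.257, origin ≈ (0.601,-0.102), yaw ≈ -0.203. Now I'll move above the wheel.

```bash
python3 -m jog '[-0.33,0.95,0,0,0,0.065,1, -0.33,0.95,0,0,0,0.065,1, -0.33,0.95,0,0,0,0.065,1, -0.33,0.95,0,0,0,0.065,1, -0.33,0.95,0,0,0,0.065,1, -0.33,0.95,0,0,0,0.065,1]' && python3 -m jog '[-0.33,0.94,0,0,0,0,1, -0.33,0.94,0,0,0,0,1, -0.33,0.94,0,0,0,0,1, -0.33,0.94,0,0,0,0,1, -0.33,0.94,0,0,0,0,1, -0.33,0.94,0,0,0,0,1, -0.33,0.94,0,0,0,0,1, -0.33,0.94,0,0,0,0,1]'
python3 - <<'E'
from h import *
s=env.get_state();p,d=snap('wrist','w2');W=wcloud(d,s);np.save('pics/w2W.npy',W);print(s['clock'],s['tcp_pos'],s['orientation'])
m=(W[...,2]>.2)&(W[...,2]<.262)&(abs(W[...,0]-.478)<.06)&(W[...,1]>.13)&(W[...,1]<.37)&(d>0)
q=W[m];print(len(q))
for y in np.arange(.17,.34,.02):
    k=q[abs(q[:,1]-y)<.005]
    if len(k)>5:
        t=k[k[:,2]>np.percentile(k[:,2],90)-.006]; print(round(y,2),len(t),t[:,0].min().round(4),t[:,0].max().round(4),np.median(t[:,0]).round(4),np.percentile(k[:,2],90).round(4))
cv2.imwrite('pics/w2b.png',cv2.resize(p[:,:,::-1],(800,600)))
E
```

```text
clock: 2.32
tcp_pos: [0.5412, 0.063, 0.3831]
orientation: [-0.0, 0.704, 0.71, 0.001]
wrist_force: [0.8, -0.0, 0.6]
finger_gap: 0.0854
grip_force: 0.0
clock: 2.98
tcp_pos: [0.4786, 0.2462, 0.3816]
orientation: [0.0, 0.706, 0.708, 0.0]
wrist_force: [-0.0, 0.7, 0.7]
finger_gap: 0.085
grip_force: 0.0
2.9833 [0.47855823 0.24623831 0.38157211] [4.33313409e-04 7.06144285e-01 7.08067833e-01 6.93948819e-05]
3486
0.17 62 0.4666 0.4843 0.476 0.2247
0.19 120 0.4671 0.484 0.4756 0.2372
0.21 154 0.4665 0.4837 0.4752 0.2441
0.23 189 0.467 0.4835 0.4752 0.248
0.25 225 0.4663 0.4833 0.4744 0.2496
0.27 236 0.4664 0.4832 0.4744 0.2472
0.29 240 0.4664 0.4831 0.4748 0.2414
0.31 235 0.4662 0.4832 0.4751 0.2319
0.33 153 0.4658 0.4833 0.4742 0.2165
```

View pics/w2b.png

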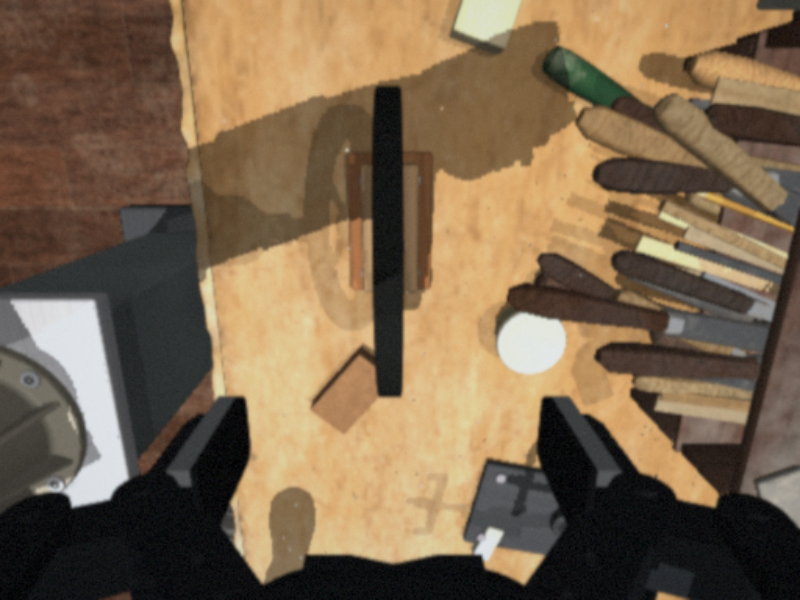

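The rim is centred at x≈0.475, y≈0.246, top z≈0.2505, with the axle along world x. I'll descend with the gripper half open.

```bash
python3 -m jog '[-0.019,0,-0.25,0,0,0,0, -0.019,0,-0.5,0,0,0,0, -0.019,0,-0.6,0,0,0,0, -0.019,0,-0.6,0,0,0,0, -0.019,0,-0.6,0,0,0,0,-0.019,0,-0.6,0,0,0,0,-0.019,0,-0.6,0,0,0,0]'
python3 - <<'E'
from h import *
s=env.get_state();print(s['tcp_pos'],s['orientation'],s['finger_gap'])
E
```

```text
clock: 3.62
tcp_pos: [0.4771, 0.2477, 0.265]
orientation: [0.002, 0.706, 0.708, 0.003]
wrist_force: [-0.4, -0.7, 0.6]
finger_gap: 0.0431
grip_force: 0.0
[0.47705925 0.24773355 0.2650327 ] [0.0015026  0.7061019  0.70810267 0.00290839] 0.043083297936939345
```

```bash
python3 -m jog '[-0.005,0,-0.05,0,0,0,0, -0.005,0,-0.11,0,0,0,0, -0.005,0,-0.11,0,0,0,0, -0.005,0,-0.11,0,0,0,0,-0.005,0,-0.11,0,0,0,0,-0.005,0,-0.11,0,0,0,0]'
python3 - <<'E'
from h import *
s=env.get_state();print(s['tcp_pos'],s['orientation'],s['finger_gap']);p,d=snap('wrist','w3')
s=env.get_state();print(s['tcp_pos'],s['orientation'],s['wrist_force'])
E
```

```text
clock: 4.12
tcp_pos: [0.474, 0.2479, 0.2403]
orientation: [0.0, 0.706, 0.709, 0.001]
wrist_force: [0.3, -0.0, 0.4]
finger_gap: 0.0429
grip_force: 0.0
[0.47395631 0.24788301 0.24027255] [4.04298475e-04 7.05606482e-01 7.08603401e-01 7.41004338e-04] 0.042852678988714386
[0.47387803 0.24785047 0.24017184] [3.68648415e-04 7.05614939e-01 7.08595058e-01 6.81502507e-04] [0.51892258 0.72994601 0.00888463]
```

```bash
python3 -m jog '[0.003,-0.005,-0.006,0,0,0,0, 0.003,-0.005,-0.006,0,0,0,-0.4, 0.003,-0.005,-0.006,0,0,0,-0.6, 0.003,-0.005,-0.006,0,0,0,-1,0.003,-0.005,-0.006,0,0,0,-1,0.003,-0.005,-0.006,0,0,0,-1,0.003,-0.005,-0.006,0,0,0,-1,0.003,-0.005,-0.006,0,0,0,-1]' 60
```

```text
clock: 4.83
tcp_pos: [0.4742, 0.2467, 0.2384]
orientation: [0.0, 0.706, 0.709, 0.0]
wrist_force: [0.5, -0.3, 2.8]
finger_gap: 0.016
grip_force: 59.9
```

```bash
python3 - <<'E'
from h import *
s=env.get_state();print(s['tcp_pos'],s['orientation'],s['wrist_force'],s['ft_torque'],s['grip_force'],s['finger_gap'])
E
```

```text
[0.47419127 0.24666904 0.23841484] [2.06531934e-04 7.05646951e-01 7.08563511e-01 2.97361028e-04] [ 0.46636128 -0.28322269  2.79771009] [-0.08797015 -0.04183752  0.00877617] 59.86863970756531 0.016017265793031116
```

Gripped. I'll lift gently.

```bash
python3 -m jog '[0,0,0.05,0,0,0,-1, 0,0,0.1,0,0,0,-1, 0,0,0.16,0,0,0,-1, 0,0,0.24,0,0,0,-1, 0,0,0.34,0,0,0,-1, 0,0,0.44,0,0,0,-1,0,0,0.52,0,0,0,-1,0,0,0.56,0,0,0,-1,0,0,0.57,0,0,0,-1,0,0,0.57,0,0,0,-1,0,0,0.57,0,0,0,-1,0,0,0.57,0,0,0,-1]'
python3 - <<'E'
from h import *
s=env.get_state();print(s['tcp_pos'],s['orientation'],s['wrist_force'],s['ft_torque'],s['grip_force'],s['finger_gap'])
p,d=snap('wrist','w4');W=wcloud(d,s)
m=(d>0)&(abs(W[...,0]-s['tcp_pos'][0])<.05)&(abs(W[...,1]-s['tcp_pos'][1])<.13)&(W[...,2]>.1)&(W[...,2]<.37)
for y in np.arange(-.06,.125,.015):
    k=m&(abs(W[...,1]-s['tcp_pos'][1]-y)<.004); q=W[k]
    if k.sum()>10:
        zt=np.percentile(q[:,2],95); t=q[q[:,2]>zt-.012]; print(round(y,3),len(t),zt.round(4),t[:,0].min().round(4),np.median(t[:,0]).round(4),t[:,0].max().round(4))
cv2.imwrite('pics/w4b.png',cv2.resize(p[:,:,::-1],(800,600)))
E
```

```text
clock: 5.83
tcp_pos: [0.4735, 0.2465, 0.3508]
orientation: [-0.001, 0.706, 0.709, -0.001]
wrist_force: [-0.3, 0.9, -4.5]
finger_gap: 0.0163
grip_force: 59.2
[0.47352691 0.24645945 0.3508081 ] [-5.10692367e-04  7.05661019e-01  7.08548610e-01 -1.06393928e-03] [-0.27619305  0.9004929  -4.46802133] [ 0.07090601  0.00446167 -0.00503645] 59.173709750175476 0.016302736751640613
-0.06 142 0.347 0.4648 0.4736 0.4824
-0.045 282 0.3534 0.4643 0.4735 0.4823
-0.03 343 0.3586 0.4643 0.4734 0.4823
-0.015 446 0.3606 0.4646 0.4729 0.4817
0.0 560 0.3628 0.4649 0.4733 0.4812
0.015 699 0.3611 0.4587 0.4733 0.4872
0.03 743 0.3584 0.464 0.4732 0.4819
0.045 743 0.3532 0.4639 0.4727 0.4819
0.06 722 0.3461 0.4638 0.4729 0.4815
0.075 663 0.3367 0.4637 0.4726 0.4817
0.09 543 0.3222 0.4637 0.473 0.4817
0.105 278 0.3012 0.4639 0.4729 0.4814
```

View pics/w4b.png

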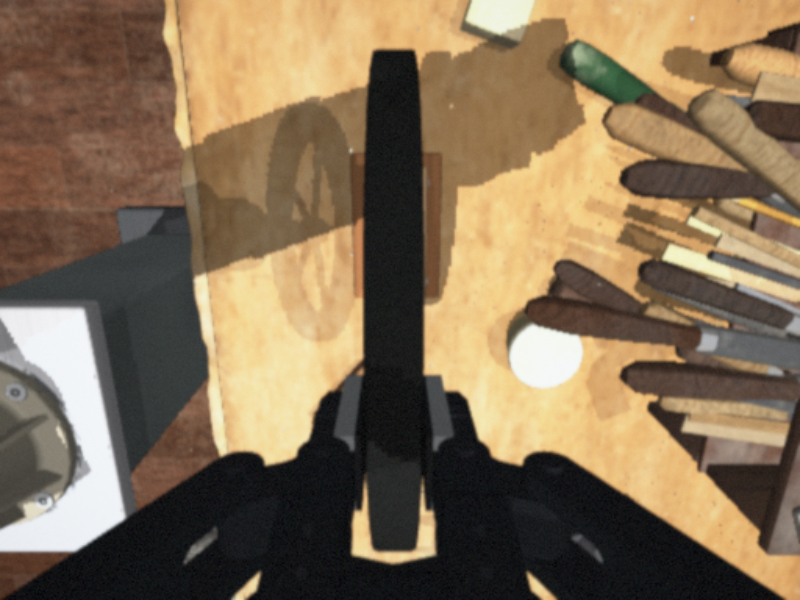

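The wheel is held square, engaged about 12 mm, and its underside is about 18 mm below the TCP. Now I'll carry it to 60 mm before the hook, turning by -0.207 rad.

```bash
python3 -m jog '[0.01,-0.05,0,0,0,-0.005,-1, 0.03,-0.15,0,0,0,-0.01,-1, 0.06,-0.3,0,0,0,-0.02,-1, 0.09,-0.45,0,0,0,-0.025,-1, 0.12,-0.6,0,0,0,-0.03,-1, 0.15,-0.75,0,0,0,-0.036,-1, 0.18,-0.9,0,0,0,-0.04,-1, 0.2,-1,0,0,0,-0.045,-1]' && python3 -m jog '[0.02,-0.12,0,0,0,-0.005,-1, 0.05,-0.25,0,0,0,-0.01,-1, 0.08,-0.38,0,0,0,-0.015,-1, 0.11,-0.51,0,0,0,-0.018,-1, 0.13,-0.6,0,0,0,-0.02,-1, 0.142,-0.66,0,0,0,-0.021,-1, 0.142,-0.68,0,0,0,-0.021,-1, 0.142,-0.68,-0.02,0,0,-0.021,-1, 0.142,-0.68,-0.1,0,0,-0.021,-1, 0.142,-0.68,-0.2,0,0,-0.021,-1, 0.142,-0.68,-0.28,0,0,-0.021,-1, 0.142,-0.68,-0.28,0,0,-0.021,-1]'
cat > st.py <<'E'
from h import *
import sys
s=env.get_state();e=np.array([np.cos(-.203),np.sin(-.203)]);o=np.array([.601,-.102]);v=s['tcp_pos'][:2]-o
q=s['orientation'];R=Ro.from_quat(q,scalar_first=True).as_matrix()
f=s['wrist_force']
print('t',s['clock'],'xs',(v@e*1e3).round(2),'ys',((-v[0]*e[1]+v[1]*e[0])*1e3).round(2),'z',s['tcp_pos'][2].round(4),'yaw err',np.arctan2(R[1,1],R[0,1]).round(4)+.203,'toolz',R[:,2].round(4),'F',f.round(2),'Fs',(f[:2]@e).round(2),'gap',s['finger_gap'].round(4))
E
python3 st.py
```

```text
clock: 6.55
tcp_pos: [0.514, 0.0433, 0.3517]
orientation: [0.0, 0.755, 0.656, -0.001]
wrist_force: [-0.1, -0.3, -5.0]
finger_gap: 0.0158
grip_force: 59.2
clock: 7.55
tcp_pos: [0.5403, -0.0874, 0.2925]
orientation: [-0.003, 0.775, 0.632, -0.002]
wrist_force: [-0.8, 0.8, -3.8]
finger_gap: 0.0162
grip_force: 59.2Traceback (most recent call last):
  File "st.py", line 6, in <module>
    print('t',s['clock'],'xs',(v@e*1e3).round(2),'ys',((-v[0]*e[1]+v[1]*e[0])*1e3).round(2),'z',s['tcp_pos'][2].round(4),'yaw err',np.arctan2(R[1,1],R[0,1]).round(4)+.203,'toolz',R[:,2].round(4),'F',f.round(2),'Fs',(f[:2]@e).round(2),'gap',s['finger_gap'].round(4))
                                                                                                                                                                                                                                                ^^^^^^^^^^^^^^^^^^^^^
AttributeError: 'float' object has no attribute 'round'
```

```bash
sed -i "s/,'gap',s\['finger_gap'\].round(4)/,'gap',s['finger_gap']/" st.py; python3 st.py
python3 - <<'E'
from h import *
s=env.get_state();p,d=snap('wrist','w5');np.save('pics/w5W.npy',wcloud(d,s))
cv2.imwrite('pics/w5b.png',cv2.resize(p[:,:,::-1],(800,600)))
E
```

```text
t 7.55 xs -62.39 ys 2.05 z 0.2925 yaw err 0.0014000000000000123 toolz [-0.006   0.0024 -1.    ] F [-0.8   0.8  -3.81] Fs -0.95 gap 0.016199921540873744
```

View pics/w5b.png

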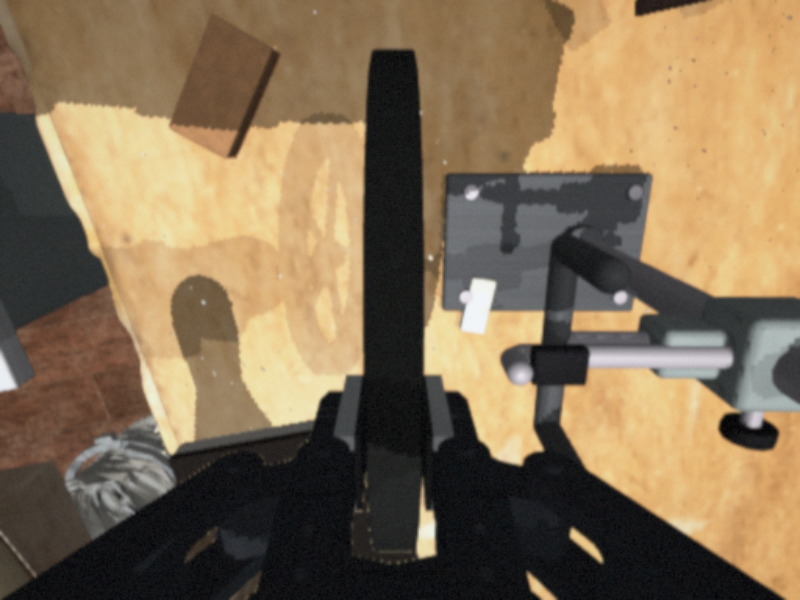

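The picture shows the lip tip at (518,370), saddle at (560,365) and the rim along column ~394. I'll measure the hook relative to the rim in this same frame.

```bash
python3 - <<'E'
from h import *
W=np.load('pics/w5W.npy');k=1.5625
e=np.array([np.cos(-.203),np.sin(-.203)]);o=np.array([.601,-.102])
def loc(p): v=p[...,:2]-o; return np.stack([v@e*1e3,(-v[...,0]*e[1]+v[...,1]*e[0])*1e3,p[...,2]*1e3],-1)
L=loc(W)
for n,x0,x1,y0,y1 in (('lip',505,528,355,380),('sad',537,585,348,378),('pinN',600,628,262,292)):
    p=L[int(y0/k):int(y1/k),int(x0/k):int(x1/k)].reshape(-1,3); z=np.percentile(p[:,2],97); q=p[p[:,2]>z-3]
    print(n,z,np.percentile(q,[5,50,95],axis=0).round(1).tolist(),len(q))
m=(L[...,2]>200)&(abs(L[...,0]+62)<20)
for y in (30,45,60,75,90,100):
    q=L[m&(abs(L[...,1]-y)<4)]; z=np.percentile(q[:,2],95); t=q[q[:,2]>z-8]; print(y,z.round(1),np.percentile(t[:,0],[3,50,97]).round(1))
E
```

```text
lip 265.3166068716135 [[-18.8, -3.5, 262.6], [-16.3, -1.1, 264.3], [-13.7, 1.2, 265.4]] 92
sad 258.375979762765 [[-7.1, -5.4, 256.0], [1.2, -0.2, 257.2], [9.6, 4.7, 258.2]] 553
pinN 281.71872287876545 [[3.9, 36.1, 279.0], [7.1, 39.7, 280.3], [10.6, 43.2, 281.7]] 245
30 300.7 [-71.2 -62.6 -54.4]
45 295.6 [-71.2 -63.  -54.5]
60 289.2 [-71.4 -63.1 -54.8]
75 280.0 [-71.3 -63.2 -54.7]
90 266.3 [-71.4 -63.3 -55.2]
100 254.3 [-71.4 -63.4 -55.3]
```

The rim underside is at about 0.274 and the lip top at about 0.265. I'll move over the lip with a small sideways correction.

```bash
python3 -m jog '[0.02,-0.005,0,0,0,0,-1, 0.06,-0.016,0,0,0,0,-1, 0.11,-0.03,0,0,0,0,-1, 0.16,-0.044,0,0,0,0,-1, 0.2,-0.055,0,0,0,0,-1, 0.22,-0.06,0,0,0,0,-1, 0.225,-0.0615,0,0,0,0,-1, 0.225,-0.0615,0,0,0,0,-1, 0.225,-0.0615,0,0,0,0,-1, 0.225,-0.0615,0,0,0,0,-1]'
python3 st.py
python3 - <<'E'
from h import *
s=env.get_state();p,d=snap('wrist','w6');np.save('pics/w6W.npy',wcloud(d,s))
cv2.imwrite('pics/w6b.png',cv2.resize(p[:,:,::-1],(800,600)))
E
python3 st.py
```

```text
clock: 8.43
tcp_pos: [0.587, -0.1015, 0.2962]
orientation: [-0.0, 0.775, 0.632, -0.0]
wrist_force: [0.4, 0.0, -4.5]
finger_gap: 0.0161
grip_force: 59.2
t 8.4333 xs -13.77 ys -2.32 z 0.2962 yaw err -0.00019999999999997797 toolz [-2.e-04  1.e-04 -1.e+00] F [ 0.43  0.01 -4.53] Fs 0.42 gap 0.016083007094576714
t 8.4833 xs -13.77 ys -2.35 z 0.2963 yaw err -0.00019999999999997797 toolz [-0.  0. -1.] F [-0.72  0.34 -4.03] Fs -0.77 gap 0.016374407717685037
```

View pics/w6b.png

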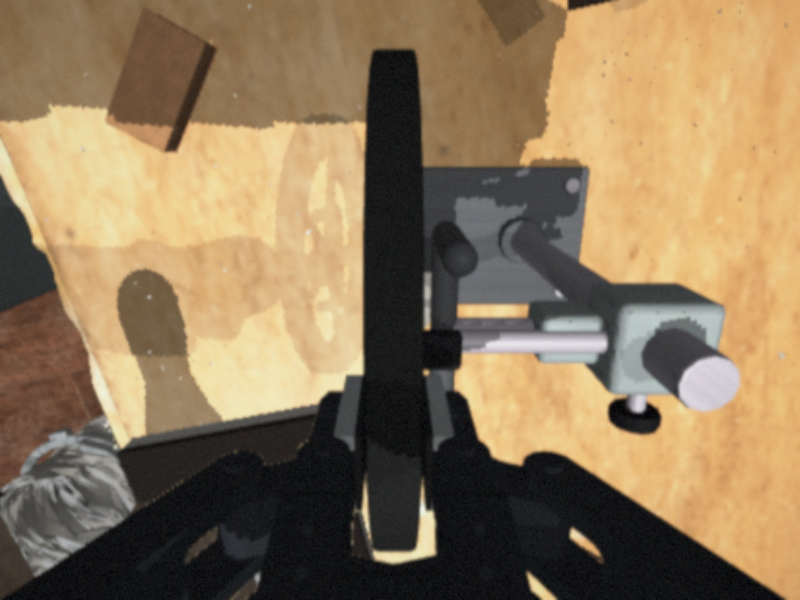

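The rim is now over the lip. The fork pin top is at (460,257), the saddle's right end at (460,350) and the post top at (710,385). I'll check the hook's position in this settled pose.

```bash
python3 - <<'E'
from h import *
W=np.load('pics/w6W.npy');k=1.5625
e=np.array([np.cos(-.203),np.sin(-.203)]);o=np.array([.601,-.102])
def loc(p): v=p[...,:2]-o; return np.stack([v@e*1e3,(-v[...,0]*e[1]+v[...,1]*e[0])*1e3,p[...,2]*1e3],-1)
L=loc(W)
for n,x0,x1,y0,y1 in (('sad',430,466,328,372),('pinN',446,474,240,272),('post',690,728,370,400),('rod',500,590,330,355)):
    p=L[int(y0/k):int(y1/k),int(x0/k):int(x1/k)].reshape(-1,3); z=np.percentile(p[:,2],95); q=p[p[:,2]>z-3]
    print(n,z,np.percentile(q,[5,50,95],axis=0).round(1).tolist(),len(q))
m=(L[...,2]>200)&(abs(L[...,0]+14)<14)
for y in (30,45,60,75,90,100):
    q=L[m&(abs(L[...,1]-y)<2)]; z=np.percentile(q[:,2],95); t=q[q[:,2]>z-8]; print(y,z.round(1),np.percentile(t[:,0],[3,50,97]).round(1))
E
```

```text
sad 258.0425386010413 [[0.5, -9.0, 255.7], [6.3, -2.0, 257.0], [12.0, 4.7, 258.1]] 488
pinN 281.386955053661 [[3.5, 36.5, 278.6], [7.3, 40.0, 280.3], [11.1, 43.4, 281.6]] 249
post 285.2599128478443 [[87.0, -7.8, 283.3], [92.9, -2.4, 284.3], [98.7, 2.8, 285.3]] 480
rod 249.86629506775606 [[31.1, -6.1, 247.2], [47.9, -2.0, 248.7], [63.9, 1.2, 250.0]] 675
30 302.6 [-22.5 -13.9  -5.8]
45 297.4 [-22.6 -14.4  -6.2]
60 289.3 [-22.3 -13.9  -5.9]
75 438.0 [-14.2 -14.2 -14.2]
90 263.6 [-22.1 -14.3  -6. ]
100 247.8 [-22.1 -13.8  -5.8]
```

In this frame the rim is about 12 mm before the saddle centre and within 1 mm in y. I'll feel downwards now.

```bash
python3 -m jog '[0,0,-0.02,0,0,0,-1, 0,0,-0.04,0,0,0,-1, 0,0,-0.045,0,0,0,-1,0,0,-0.045,0,0,0,-1,0,0,-0.045,0,0,0,-1]'; python3 st.py
for i in 1; do python3 -m jog '[0,0,-0.003,0,0,0,-1, 0,0,-0.006,0,0,0,-1, 0,0,-0.006,0,0,0,-1]'; done; python3 st.py
```

```text
clock: 8.9
tcp_pos: [0.5872, -0.1016, 0.2869]
orientation: [-0.0, 0.775, 0.632, -0.0]
wrist_force: [-0.4, 0.1, -3.2]
finger_gap: 0.0162
grip_force: 59.2
t 8.9 xs -13.57 ys -2.39 z 0.2869 yaw err -0.00019999999999997797 toolz [-4.e-04  1.e-04 -1.e+00] F [-0.44  0.08 -3.22] Fs -0.45 gap 0.016248198913785566
clock: 9.15
tcp_pos: [0.5875, -0.1017, 0.2859]
orientation: [0.0, 0.775, 0.632, 0.0]
wrist_force: [-0.5, 0.6, -4.6]
finger_gap: 0.0157
grip_force: 59.2
t 9.15 xs -13.33 ys -2.41 z 0.2859 yaw err -0.00019999999999997797 toolz [ 1.e-04 -0.e+00 -1.e+00] F [-0.5   0.64 -4.62] Fs -0.62 gap 0.015689336551562388
```

```bash
python3 -m jog '[0,0,-0.003,0,0,0,-1, 0,0,-0.005,0,0,0,-1, 0,0,-0.005,0,0,0,-1]'; python3 st.py
```

```text
clock: 9.4
tcp_pos: [0.5874, -0.1017, 0.2848]
orientation: [-0.0, 0.775, 0.632, -0.0]
wrist_force: [0.3, -0.7, -4.7]
finger_gap: 0.0163
grip_force: 59.2
t 9.4 xs -13.4 ys -2.42 z 0.2848 yaw err -0.00019999999999997797 toolz [-0.  0. -1.] F [ 0.3  -0.65 -4.74] Fs 0.43 gap 0.016302137066083505
```

```bash
python3 -m jog '[0,0,-0.003,0,0,0,-1, 0,0,-0.005,0,0,0,-1, 0,0,-0.005,0,0,0,-1]'
```

```text
clock: 9.65
tcp_pos: [0.5875, -0.1017, 0.2844]
orientation: [0.0, 0.775, 0.632, 0.0]
wrist_force: [-0.5, 0.2, -1.1]
finger_gap: 0.016
grip_force: 59.6
```

```bash
python3 -m jog '[0,0,-0.003,0,0,0,-1, 0,0,-0.005,0,0,0,-1, 0,0,-0.005,0,0,0,-1]'
```

```text
clock: 9.9
tcp_pos: [0.5875, -0.1017, 0.2841]
orientation: [0.001, 0.775, 0.632, 0.0]
wrist_force: [-2.1, 0.7, 5.0]
finger_gap: 0.0161
grip_force: 60.3
```

```bash
python3 -m jog '[0,0,-0.003,0,0,0,-1, 0,0,-0.005,0,0,0,-1, 0,0,-0.005,0,0,0,-1]'
```

```text
clock: 10.15
tcp_pos: [0.5876, -0.1017, 0.2839]
orientation: [0.001, 0.775, 0.632, 0.001]
wrist_force: [-3.3, 0.9, 9.0]
finger_gap: 0.0165
grip_force: 60.9
```

Contact with the lip comes at TCP z ≈ 0.2845. I'll rise about 3 mm clear of it, then advance onto the fork.

```bash
python3 -m jog '[0,0,0.02,0,0,0,-1, 0,0,0.028,0,0,0,-1, 0,0,0.028,0,0,0,-1, 0,0,0.028,0,0,0,-1]';python3 st.py; python3 -m jog '[0.01,-0.002,0,0,0,0,-1, 0.02,-0.004,0,0,0,0,-1, 0.0245,-0.005,0,0,0,0,-1, 0.0245,-0.005,0,0,0,0,-1, 0.0245,-0.005,0,0,0,0,-1]';python3 st.py; python3 -m jog '[0.01,-0.002,0,0,0,0,-1, 0.02,-0.004,0,0,0,0,-1, 0.0295,-0.006,0,0,0,0,-1, 0.0295,-0.006,0,0,0,0,-1, 0.0295,-0.006,0,0,0,0,-1]';python3 st.py
```

```text
clock: 10.48
tcp_pos: [0.5873, -0.1017, 0.2867]
orientation: [-0.0, 0.775, 0.632, -0.0]
wrist_force: [-0.1, 0.3, -5.0]
finger_gap: 0.016
grip_force: 59.2
t 10.4833 xs -13.44 ys -2.41 z 0.2867 yaw err -0.0002999999999999947 toolz [-1.1e-03  3.0e-04 -1.0e+00] F [-0.07  0.28 -5.01] Fs -0.13 gap 0.016008918291904907
clock: 10.9
tcp_pos: [0.5924, -0.1027, 0.2873]
orientation: [-0.0, 0.775, 0.632, -0.0]
wrist_force: [-0.7, 0.9, -4.2]
finger_gap: 0.0159
grip_force: 59.2
t 10.9 xs -8.31 ys -2.41 z 0.2873 yaw err -0.00019999999999997797 toolz [-3.e-04  0.e+00 -1.e+00] F [-0.73  0.92 -4.23] Fs -0.9 gap 0.015902406269608805
clock: 11.32
tcp_pos: [0.5979, -0.1037, 0.2874]
orientation: [-0.0, 0.775, 0.632, -0.0]
wrist_force: [-2.1, 0.6, -3.0]
finger_gap: 0.0161
grip_force: 59.4
t 11.3167 xs -2.68 ys -2.34 z 0.2874 yaw err -0.00019999999999997797 toolz [-8.e-04  2.e-04 -1.e+00] F [-2.13  0.6  -2.96] Fs -2.21 gap 0.016060233018817573
```

```bash
python3 -m jog '[0.01,-0.002,0,0,0,0,-1, 0.0195,-0.004,0,0,0,0,-1, 0.0195,-0.004,0,0,0,0,-1, 0.0195,-0.004,0,0,0,0,-1]';python3 st.py; python3 -m jog '[0.005,-0.001,0,0,0,0,-1, 0.01,-0.002,0,0,0,0,-1, 0.01,-0.002,0,0,0,0,-1, 0.01,-0.002,0,0,0,0,-1]';python3 st.py;python3 - <<'E'
from h import *
s=env.get_state();p,d=snap('wrist','w7');np.save('pics/w7W.npy',wcloud(d,s))
cv2.imwrite('pics/w7b.png',cv2.resize(p[130:320,180:400,::-1],None,fx=3,fy=3,interpolation=cv2.INTER_CUBIC))
E
python3 st.py
```

```text
clock: 11.65
tcp_pos: [0.602, -0.1046, 0.2874]
orientation: [-0.0, 0.775, 0.632, -0.0]
wrist_force: [-4.1, 1.0, -3.0]
finger_gap: 0.0161
grip_force: 59.4
t 11.65 xs 1.47 ys -2.35 z 0.2874 yaw err -0.00019999999999997797 toolz [-5.e-04  1.e-04 -1.e+00] F [-4.05  1.01 -3.03] Fs -4.17 gap 0.016107930885044027
clock: 11.98
tcp_pos: [0.604, -0.105, 0.2874]
orientation: [-0.0, 0.775, 0.632, -0.0]
wrist_force: [-4.3, 2.2, -2.7]
finger_gap: 0.016
grip_force: 59.4
t 11.9833 xs 3.55 ys -2.33 z 0.2874 yaw err -0.00019999999999997797 toolz [-3.e-04  1.e-04 -1.e+00] F [-4.3   2.23 -2.69] Fs -4.66 gap 0.015986489240019715
t 12.0333 xs 3.54 ys -2.35 z 0.2874 yaw err -0.00019999999999997797 toolz [-3.e-04  1.e-04 -1.e+00] F [-5.01  1.31 -4.02] Fs -5.17 gap 0.016257622900593266
```

View pics/w7b.png

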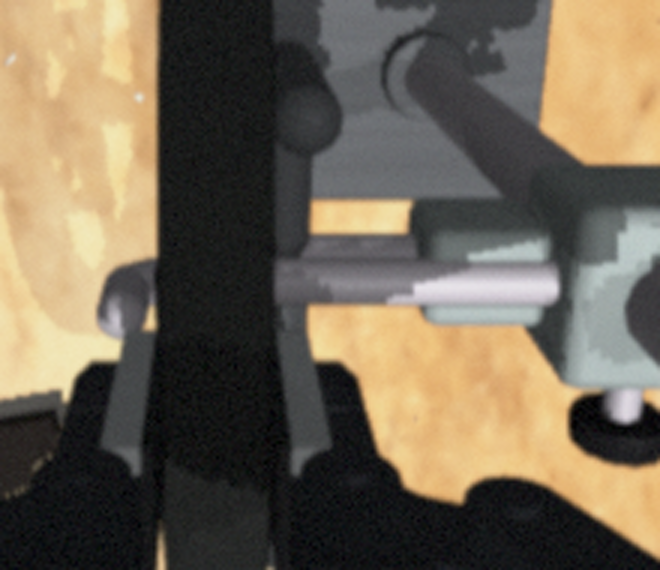

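The rim has the fork pressed back to about 11 mm (≈4.9 N), and the lip at crop (125,305) is clear behind the rim. Now I'll press down: saddle contact is expected at z≈0.2765 and bottom at ≈0.2715.

```bash
python3 -m jog '[0,0,-0.015,0,0,0,-1, 0,0,-0.03,0,0,0,-1, 0,0,-0.045,0,0,0,-1, 0,0,-0.05,0,0,0,-1, 0,0,-0.05,0,0,0,-1]';python3 st.py; python3 -m jog '[0,0,-0.005,0,0,0,-1, 0,0,-0.01,0,0,0,-1, 0,0,-0.015,0,0,0,-1,0,0,-0.015,0,0,0,-1]';python3 st.py
```

```text
clock: 12.45
tcp_pos: [0.6038, -0.1051, 0.2769]
orientation: [-0.0, 0.775, 0.632, -0.0]
wrist_force: [-4.1, -0.4, -4.0]
finger_gap: 0.016
grip_force: 59.2
t 12.45 xs 3.34 ys -2.46 z 0.2769 yaw err -0.0002999999999999947 toolz [-1.e-03  1.e-04 -1.e+00] F [-4.13 -0.43 -3.96] Fs -3.96 gap 0.016003490645577448
clock: 12.78
tcp_pos: [0.6042, -0.1051, 0.2746]
orientation: [0.0, 0.775, 0.632, 0.0]
wrist_force: [-3.8, -0.3, -1.2]
finger_gap: 0.0163
grip_force: 59.6
t 12.7833 xs 3.73 ys -2.41 z 0.2746 yaw err -0.0002999999999999947 toolz [ 4.e-04 -2.e-04 -1.e+00] F [-3.79 -0.28 -1.2 ] Fs -3.66 gap 0.016303448719598573
```

```bash
python3 -m jog '[0,0,-0.005,0,0,0,-1, 0,0,-0.01,0,0,0,-1, 0,0,-0.01,0,0,0,-1,0,0,-0.01,0,0,0,-1]';python3 st.py; python3 -m jog '[0,0,-0.005,0,0,0,-1, 0,0,-0.005,0,0,0,-1, 0,0,-0.005,0,0,0,-1]';python3 st.py
```

```text
clock: 13.12
tcp_pos: [0.6042, -0.1051, 0.2728]
orientation: [0.0, 0.775, 0.632, 0.0]
wrist_force: [-5.4, 0.2, -0.6]
finger_gap: 0.0161
grip_force: 59.7
t 13.1167 xs 3.75 ys -2.4 z 0.2728 yaw err -0.0002999999999999947 toolz [ 6.e-04 -2.e-04 -1.e+00] F [-5.44  0.2  -0.62] Fs -5.37 gap 0.016086801961166797
clock: 13.37
tcp_pos: [0.6042, -0.1052, 0.2719]
orientation: [0.0, 0.775, 0.632, 0.0]
wrist_force: [-5.0, 0.4, 0.5]
finger_gap: 0.0163
grip_force: 59.8
t 13.3667 xs 3.74 ys -2.46 z 0.2719 yaw err -0.0002999999999999947 toolz [ 6.e-04 -3.e-04 -1.e+00] F [-5.04  0.38  0.5 ] Fs -5.01 gap 0.01633512570709541
```

```bash
python3 -m jog '[0,0,-0.003,0,0,0,-1, 0,0,-0.005,0,0,0,-1, 0,0,-0.005,0,0,0,-1]'; python3 -m jog '[0,0,-0.003,0,0,0,-1, 0,0,-0.005,0,0,0,-1, 0,0,-0.005,0,0,0,-1]';python3 st.py
```

```text
clock: 13.62
tcp_pos: [0.6042, -0.1052, 0.2715]
orientation: [0.001, 0.775, 0.632, 0.0]
wrist_force: [-6.6, 0.8, 2.8]
finger_gap: 0.0159
grip_force: 60.1
clock: 13.87
tcp_pos: [0.6042, -0.1051, 0.2713]
orientation: [0.001, 0.775, 0.632, 0.001]
wrist_force: [-6.4, 0.0, 5.3]
finger_gap: 0.0162
grip_force: 60.4
t 13.8667 xs 3.78 ys -2.42 z 0.2713 yaw err -0.0002999999999999947 toolz [ 2.1e-03 -8.0e-04 -1.0e+00] F [-6.37  0.01  5.3 ] Fs -6.25 gap 0.016190895399112698
```

The saddle is bottomed: force rises stiffly at z≈0.2714. Before releasing I'll ease back to the lip side while keeping the downward press.

```bash
python3 -m jog '[-0.01,0.002,0,0,0,0,-1, -0.0195,0.004,0,0,0,0,-1, -0.0195,0.004,0,0,0,0,-1,-0.0195,0.004,0,0,0,0,-1]';python3 st.py
```

```text
clock: 14.2
tcp_pos: [0.602, -0.1047, 0.2712]
orientation: [0.002, 0.775, 0.632, 0.002]
wrist_force: [0.6, -0.2, 5.8]
finger_gap: 0.016
grip_force: 60.5
t 14.2 xs 1.54 ys -2.44 z 0.2712 yaw err -0.00019999999999997797 toolz [ 0.0054 -0.0013 -1.    ] F [ 0.58 -0.16  5.81] Fs 0.6 gap 0.015961051021137554
```

The rim now rests against the lip. I'll ease the side load by 1 mm and open.

```bash
python3 -m jog '[0.005,-0.001,0,0,0,0,-1, 0.005,-0.001,0,0,0,0,-1, 0.005,-0.001,0,0,0,0,-0.5, 0.005,-0.001,0,0,0,0,-0.2, 0.005,-0.001,0,0,0,0,0, 0.005,-0.001,0,0,0,0,0,0.005,-0.001,0,0,0,0,0,0.005,-0.001,0,0,0,0,0]' 20;python3 st.py; python3 - <<'E'
from h import *
s=env.get_state();p,d=snap('wrist','w8');np.save('pics/w8W.npy',wcloud(d,s))
cv2.imwrite('pics/w8b.png',cv2.resize(p[:,:,::-1],(800,600)))
E
```

```text
clock: 14.87
tcp_pos: [0.6012, -0.1044, 0.2692]
orientation: [-0.0, 0.775, 0.632, -0.0]
wrist_force: [0.4, 0.4, 0.5]
finger_gap: 0.0425
grip_force: 0.0
t 14.8667 xs 0.69 ys -2.34 z 0.2692 yaw err -0.00019999999999997797 toolz [-4.e-04  1.e-04 -1.e+00] F [0.43 0.42 0.48] Fs 0.34 gap 0.042544171013892754
```

View pics/w8b.png

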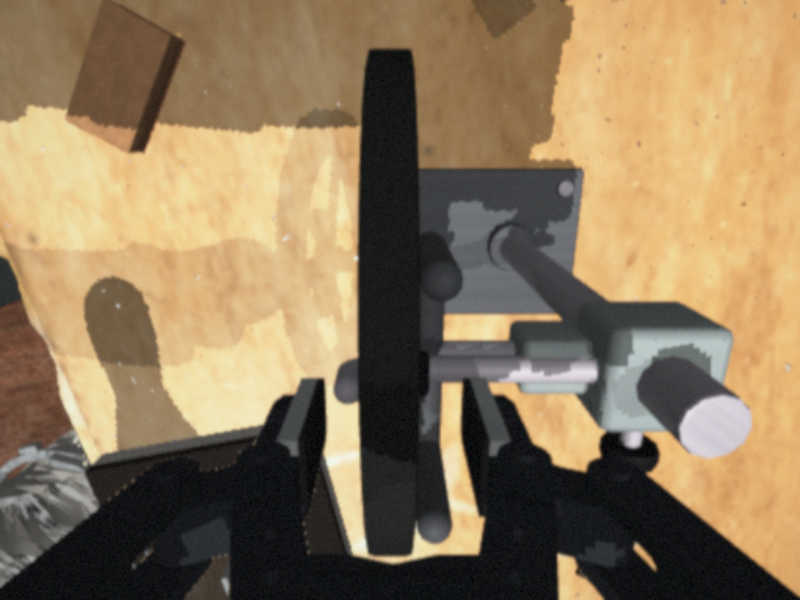

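The wheel is released and hanging between the lip at (345,380) and the fork pins at (440,280) and (433,525), with the fingers clear on both sides. I'll raise straight up and check it.

```bash
python3 -m jog '[0,0,0.03,0,0,0,0, 0,0,0.08,0,0,0,0, 0,0,0.2,0,0,0,0, 0,0,0.4,0,0,0,0, 0,0,0.55,0,0,0,0, 0,0,0.55,0,0,0,0,0,0,0.55,0,0,0,0,0,0,0.55,0,0,0,0,0,0,0.55,0,0,0,0]'; python3 - <<'E'
from h import *
s=env.get_state();p,d=snap('wrist','w9');W=wcloud(d,s)
cv2.imwrite('pics/w9b.png',cv2.resize(p[:,:,::-1],(800,600)))
e=np.array([np.cos(-.203),np.sin(-.203)]);o=np.array([.601,-.102])
v=W[...,:2]-o;L=np.stack([v@e*1e3,(-v[...,0]*e[1]+v[...,1]*e[0])*1e3,W[...,2]*1e3],-1)
m=(L[...,2]>180)&(L[...,2]<310)&(abs(L[...,0])<14)&(d>0)
for y in range(-90,91,20):
    q=L[m&(abs(L[...,1]-y)<2)]
    if len(q)>5: z=np.percentile(q[:,2],95); t=q[q[:,2]>z-6]; print(y,z.round(1),np.percentile(t[:,0],[3,50,97]).round(1))
for n,zz in(('post',(282,290)),):
    k=(L[...,2]>zz[0])&(L[...,2]<zz[1])&(L[...,0]>70)&(L[...,0]<120)&(abs(L[...,1])<25);print(n,np.median(L[k],0))
for y in(40,-44):
    k=(abs(L[...,1]-y)<7)&(L[...,2]>274)&(L[...,2]<286)&(L[...,0]>10)&(L[...,0]<30);print('pin',y,k.sum(),np.median(L[k],0) if k.any() else '')
E
```

```text
clock: 15.67
tcp_pos: [0.6009, -0.1044, 0.3787]
orientation: [-0.001, 0.775, 0.632, -0.0]
wrist_force: [0.7, 0.4, -0.0]
finger_gap: 0.0426
grip_force: 0.0
-90 245.1 [-8.6 -0.6  6.4]
-70 261.9 [-9.2 -0.6  7.2]
-50 279.1 [-6.9 10.8 13.5]
-30 279.8 [-9.5 -0.9  7.8]
-10 282.1 [-9.2 -0.4  7.5]
10 281.6 [-9.8 -1.2  7.3]
30 277.8 [-9.6 -1.2  7.3]
50 270.5 [-9.7 -1.2  7.3]
70 258.3 [-9.1 -1.2  7.5]
90 238.1 [-9.6 -0.8  7.5]
post [ 93.40841991  -2.36682627 284.22877525]
pin 40 174 [ 14.02454694  39.77677906 279.50819436]
pin -44 137 [ 14.42135886 -42.81438267 279.57093372]
```

View pics/w9b.png

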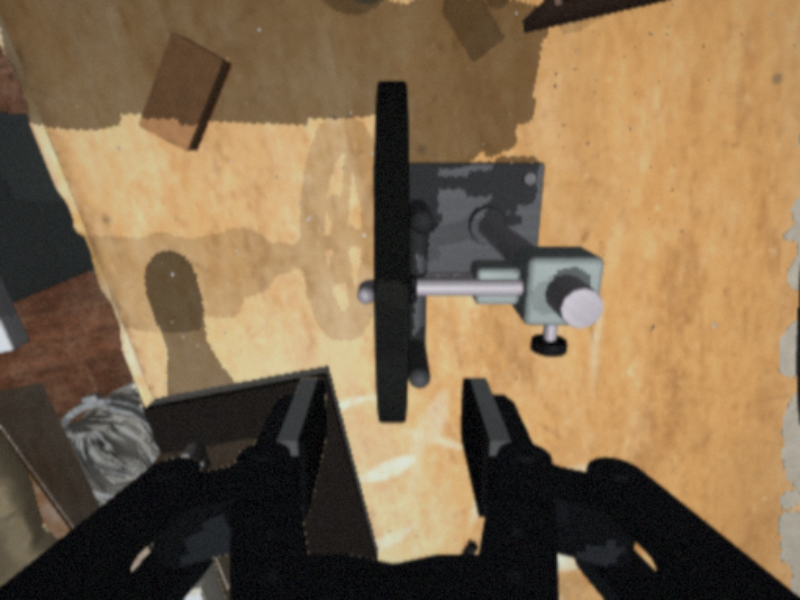

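The wheel hangs square with the rim top at 0.282, so the saddle is fully down. The rim is at x≈+0.7 mm relative to the stand and the fork is pressed back about 6 mm. Handing in.

```bash
python3 -m jog '[0,0,0.1,0,0,0,0,0,0,0.1,0,0,0,0,0,0,0.1,0,0,0,0,0,0,0.1,0,0,0,0]'; python3 -c "
from workcell import env
print(env.hand_in())"
```

```text
clock: 16.05
tcp_pos: [0.6013, -0.1045, 0.3987]
orientation: [-0.0, 0.775, 0.632, -0.0]
wrist_force: [0.2, 0.3, 0.7]
finger_gap: 0.043
grip_force: 0.0
the job is handed in; nothing more can be done
None
```

The wheel hangs released on the J-hook, square and caught between lip and fork with the saddle fully down by my camera measurements; I handed the job in at about 16 s, and no verdict came back.

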